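# Tip the loaded bar over the edge and mark its balance point

### The arm

A 7-joint arm with a two-finger parallel gripper is mounted at the origin on a cart in front of the work surface, level with it; the furniture and walls round the work are solid. World frame = base frame: x ahead of the robot, y to its left, z up, the work surface at z = 0. Lengths are in mm, angles in rad, forces in N, time in s.
With the tool pointing down it reaches from about 400 to 900 mm from the base axis. Payload 5.5 kg.
Tool frame: the origin (TCP) lies midway between the tips of the shut fingers; the grasp point (between the pads) lies 19 mm behind it; z points along the fingers, y is the line along which they close (so a half turn about z gives the same grasp; the last joint's range is limited). The gripper opens to 92 mm and grips with 3 to 60 N. Pads are 19 mm wide; open, the fingers measure 130 mm over their backs; the gripper's body (75 mm by 190 mm) begins 47 mm behind the grasp point.
Start: joints at [1.608, 0.501, -0.427, 1.55, 0.221, 1.138, -0.21], TCP at [145.56, -633.492, 226.729] pointing down, gripper open.
Joint ranges: [-2.88, 2.88], [-0.31, 2.03], [-1.54, 1.56], [0.2, 2.42], [-1.41, 4.55], [0.19, 2.02], [-2.57, 2.57]. Speed limits (rad/s): [2.57, 2.57, 3.14, 3.14, 3.14, 3.14, 3.14].

### API

Orientations are given as a unit quaternion [x, y, z, w].
In Python, from cell import bot gives the robot as it stands. The module is installed in compiled form; this text tells all that it offers.
- The arm moves only by the tool play_rows, never from a script. Its argument "increments" is a list of rows, each a list of 6 numbers: the shift along the tool's x, y, z in cm, then the turn, a rotation vector about the tool's x, y, z in rad. In form: [[tx, ty, tz, ax, ay, az], ...]. A call has exactly 10 rows; each row shifts and turns the commanded pose from where the row before left it, along the tool's axes as they then stand; what a row does not reach is not made up. A row lasts 1/10 s, in which the tool goes at most 50 mm and 8.59 degrees, less where a joint would pass 70% of its speed; a pose out of reach is approached as far as the arm can. A call with a gripper value outside its range is refused whole. "hand" is the closure, from 0 (fully open) to 1 (shut), set as the call begins (left out, the last holds). The fingers move at their own pace and stop on an object; "squeeze" is the grip in N (left out, the last holds). Time passes only in rows, so rows that do not move let the fingers close, or fill a call up. It gives the time, the measured TCP pose, the force, the opening and the grip force at its end, in the units of the state.
- bot.observe(): the state, without advancing time (a new reading comes with each control period).
- bot.read_camera(name): name is "scene" or "top"; returns the picture (480x640x3 uint8, red, green, blue); there is no depth.
- bot.camera_model(name): a dict with "intrinsics" (3x3 intrinsics, pixels), "extrinsics" (4x4, takes a point from world to camera coordinates). Camera axes: x right, y down, z forward; pixel columns grow to the right and rows downward; lengths in mm; the calibration is good to about 2 mm. A picture is of the moment at which its call begins. camera_model takes no time and is no camera call.
- bot.hand_in(): hands the job in; it is judged then, once.
Trained networks look in the newest picture that a camera, given by its name, has taken for a name from the list of things; names that differ only in an ending like _2 or _b are one class to them, and where a whole thing is asked for, a point or a joint stands for the part that bears it (a point fixed in the world has none). Each returns a list of dicts, best first, with "p" (0 to 1); they miss things now and then, are a little off and sometimes report something else, mostly with a low value. They report only what shows in the picture. A call takes as long as a camera call. They do not tell look-alikes from the thing itself.
- bot.find_in(query, camera): "xy" ([column, row] in pixels, amid what is visible of it).
The state is a dict: "time_s": time; "joint_positions": joint angles; "qd": joint speeds; "joint_torque": joint torques, N m; "tcp_pos": TCP position; "orientation": TCP orientation; "contact_force": force on the tool from outside, world axes, zero at the start; "ft_torque": the same for the moment, N m; "width": opening from 0.0 (shut) to 1.0 (fully open); "gripper_force": force on a finger pad.
Only numpy, scipy, OpenCV 4.12 (cv2) and the standard library are available. Lean on these libraries where they do the work, as an engineer would, in place of code of your own. Each camera call takes 0.05 s, during which the arm holds its last target. There are 200 camera calls.

### The job

Find and mark the balance point of the closed bar, which is weighted off-centre inside: slide it along the bench toward the sprung orange button, over the yellow-lined edge, until, let go, it just tips down onto the button. Do not overshoot: the button may be pushed down by no more than 5 mm once you let go. Then set the red saddle astride the bar right above the edge and let go, leaving the bar just tipped; handle the bar gently (never more than about 15 N) and leave the things around it alone.

Things in the scene. Friction and masses are not known exactly. Their poses are not given: they have to be found in the camera images.
- rig: fixed tipping bench on a grey plate 90 x 370 x 10 mm. Origin on the worktop under the middle of the fulcrum edge; y runs along the bench, x across, z up. Flat bed, top at z = 50 mm, 56 mm wide, y = 0 (edge, yellow line) to +200 mm. Two guide rails 6 mm high, 8 wide, 31 mm apart, at y = 40 to 190 mm keep the bar straight. Beyond the edge there is only the button, at y = -110 mm
- edge (a point): middle of the fulcrum edge, at the height of the bed's top (rig x = 0, y = 0, z = 50 mm); axes as the bench's. The saddle's mark must come right above it
- foot (a joint): travel of the orange sprung button (24 mm across, its free top 5 mm lower than the bed), m: 0 free, 0.012 fully down, about 75 N/m. It tells how far the balance point has passed the edge: about 0.7 mm of travel per mm
- bar: closed square aluminium tube, black end caps, 25 x 360 x 25 mm, about 0.6 kg, lying level along the bed, overhanging the edge. Origin: middle of its underside; y along it, away from the button. Hidden balance point, up to 22 mm either side of its middle, at first 12 to 73 mm short of the edge. Tipped on the button it leans 0.041 rad or more; the other end rises 6 to 10 mm
- bar_left (a point): centre of the bar's end face on the bed side (bar y = +180 mm, z = 12.5 mm): push here toward the button, above the rails (1 to 8 N moves it). A finger pressing on it can hold the bar level by friction: back off a few mm to let it tip. Nearly balanced it may hang half tipped: then nudge it 1 to 2 mm more
- bar_right (a point): centre of the bar's other end face (bar y = -180 mm, z = 12.5 mm), over or beyond the button
- rider: loose red saddle (upside-down U) with a post on top, 37 x 20 x 47 mm, 30 g, standing on its legs on the worktop. Origin: middle of its underside. Legs 4 mm thick, 29 mm apart inside along its x, 20 mm long in y, reach 12 mm below the roof; grip post 14 x 14 mm, z = 17 to 47 mm. Astride the bar its y lies along the bar, either way round; white line at its middle
- mark (a point): middle of the underside of the saddle's roof (12 mm above the saddle's origin); rests on the bar's top, 25 mm above the bar's underside
- vial_a: bystander: loose white vial with blue cap, 26 x 26 x 58 mm, origin at the middle of its underside
- weight_200: bystander: loose brass-coloured knobbed weight, 29 x 29 x 48 mm, origin at the middle of its underside
- insert_b: bystander: loose serrated steel jaw insert, 22 x 60 x 11 mm, origin at the middle of its underside
Not all that is in view belongs to the job. Several things have the shape of the rider; the one meant has the colours described above.

How it is judged (in metres and radians):
On the way, in this order (a step that is already met when the one before it is completed fails the run):
1. let go, the bar lies tipped over the edge, on the button, which is pushed down less than 6 mm (angle between bar's own y axis and vertical below 1.54 rad and value of joint foot below 0.006 m and x of bar in the frame of edge between -0.008 and 0.008 m and distance between bar and edge below 0.06 m and contact force between the fingers and bar below 0.1 N), for 0.3 s.
2. the saddle sits astride the bar within 5 mm of the edge, let go (y of mark in the frame of edge between -0.005 and 0.005 m and z of mark in the frame of bar between 0.022 and 0.029 m and x of mark in the frame of bar between -0.006 and 0.006 m and angle between the z axis of rider and the z axis of bar, either way round below 0.12 rad and contact force between the fingers and rider below 0.1 N), for 0.2 s.
At the end, for the whole second after the job is handed in: the bar lies let go and at rest across the edge, tipped at least 0.031 rad down on the button side, the button pushed down less than 6 mm; the red saddle sits let go astride it, roof on the bar's top, its mark within 5 mm of the edge along the bench (all of step 1 and all of step 2 and linear speed of each of rider, bar below 0.02 m/s); the robot touches nothing.
It fails at once if the fingers push or squeeze the bar with more than 20 N (contact force between the fingers and bar above 20 N).
It fails at once if the bar is pressed on the bench with more than 28 N (its own weight is about 6 N) (contact force between bar and rig above 28 N).
It fails at once if the white vial is moved more than 30 mm (distance of vial_a from where it was at the start of the episode above 0.03 m).
It fails at once if the brass weight is moved more than 30 mm (distance of weight_200 from where it was at the start of the episode above 0.03 m).
It fails at once if the jaw insert is moved more than 30 mm (distance of insert_b from where it was at the start of the episode above 0.03 m).
It also fails if it takes over 72 s, if anything falls off the work surface, if the arm or the gripper's body presses on something with over 40 N, if the wrist force passes 120 N, or if a joint passes its speed limit or range.

## Working session

There is one attempt and no reset: what is moved stays moved. The work goes in short steps, Python scripts to look and compute and a tool call to move; the robot and the scene stay as the last step left them, time stands still between calls to the robot, and variables do not carry over. Pictures are saved under pics/ and viewed, at most 10 in all, crops included, and the job is handed in when it is done.

Besides the shell and the picture viewer there is one more tool, called by a JSON object that holds its "op" and its "data". play_rows: Moves the arm, as the interface text tells. Its arguments: {"type":"object","properties":{"increments":{"type":"array","items":{"type":"array","items":{"type":"number"}}},"hand":{"type":"number"},"squeeze":{"type":"number"}},"required":["increments"]}

```bash
mkdir -p pics; python3 - <<'E'
from cell import bot
import cv2,numpy as np
s=bot.observe();print(s)
ims=[]
for c in("scene","top"):
    im=bot.read_camera(c);cv2.imwrite(f"pics/{c}0.png",im[:,:,::-1])
    m=bot.camera_model(c);print(c,np.round(m["intrinsics"],1).tolist(),np.round(m["extrinsics"],4).tolist())
    for q in("rider","bar","bar_left","bar_right","foot","edge","rig","vial_a","weight_200","insert_b"):
        print(q,[(np.round(d["xy"]).tolist(),round(d["p"],2)) for d in bot.find_in(q,c)][:4])
E
```

```text
{'time_s': 0.0, 'joint_positions': array([ 1.60822215,  0.50185263, -0.42677696,  1.55144991,  0.22082537,
        1.13830884, -0.21027703]), 'qd': array([-9.37637720e-04, -4.38870222e-04,  1.85630003e-03,  8.03422410e-05,
        6.18419940e-04,  1.18301707e-03,  9.98897403e-04]), 'joint_torque': array([ 1.87917753e-04, -5.66598094e+01, -5.81619367e+00, -2.79112029e+01,
       -6.86551351e-02,  3.09022784e-02,  2.12750751e-04]), 'tcp_pos': array([ 145.29170232, -632.83049206,  225.67414533]), 'orientation': array([ 9.93630260e-01,  1.12685169e-01, -9.21699536e-05, -9.74475912e-04]), 'contact_force': array([-0.17866807, -0.69326579, -0.45017267]), 'ft_torque': array([ 0.01932456, -0.01174419, -0.03298212]), 'gripper_force': 0.0, 'width': 1.0003267465820063}
scene [[439.7, 0.0, 314.2], [0.0, 439.7, 243.1], [0.0, 0.0, 1.0]] [[-0.6567, -0.7541, -0.0088, 390.5789], [-0.3876, 0.3475, -0.8538, 240.8889], [0.6469, -0.5573, -0.5205, 665.3164], [0.0, 0.0, 0.0, 1.0]]
rider [([434.0, 230.0], 0.63), ([467.0, 243.0], 0.54)]
bar [([267.0, 256.0], 0.7), ([404.0, 282.0], 0.48)]
bar_left [([265.0, 256.0], 0.76)]
bar_right [([260.0, 259.0], 0.97)]
foot []
edge [([272.0, 280.0], 0.89), ([334.0, 242.0], 0.32)]
rig [([270.0, 278.0], 0.6)]
vial_a [([271.0, 224.0], 0.75)]
weight_200 [([306.0, 316.0], 0.72)]
insert_b [([406.0, 280.0], 0.79)]
top [[528.4, 0.0, 324.7], [0.0, 528.4, 248.4], [0.0, 0.0, 1.0]] [[0.0141, -0.9999, -0.0096, 40.1333], [-0.9877, -0.0124, -0.156, 536.3832], [0.1558, 0.0117, -0.9877, 1088.5841], [0.0, 0.0, 0.0, 1.0]]
rider [([461.0, 295.0], 0.63), ([263.0, 311.0], 0.63), ([468.0, 339.0], 0.52)]
bar [([280.0, 240.0], 0.58)]
bar_left [([277.0, 242.0], 0.92)]
bar_right [([278.0, 238.0], 0.77)]
foot []
edge [([287.0, 252.0], 0.87)]
rig [([286.0, 252.0], 0.7)]
vial_a [([328.0, 169.0], 0.74)]
weight_200 [([260.0, 311.0], 0.46)]
insert_b [([369.0, 331.0], 0.71)]
```

View pics/scene0.png

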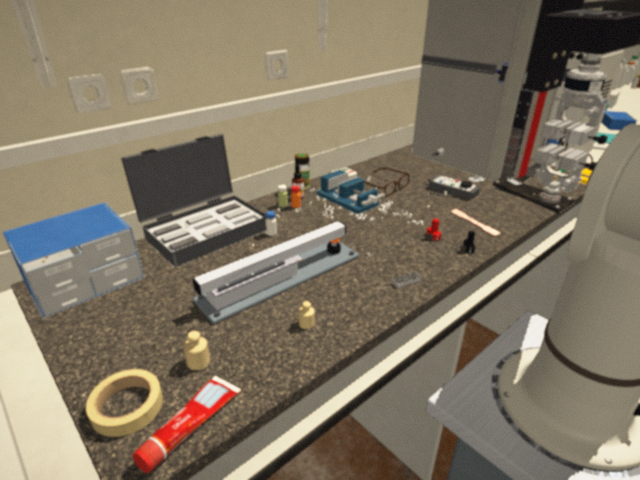

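View pics/top0.png

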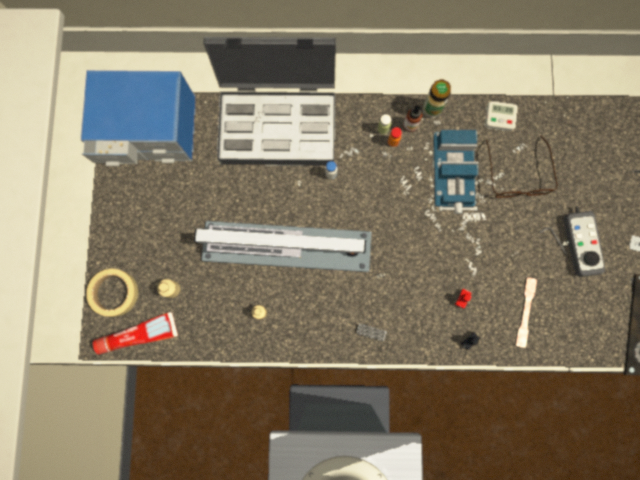

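The scene shows the bench along world y, with the button on the right side of the top view. In the top view the bar runs from about (197,236) to (364,244) and the red saddle is at (464,298). I'll zoom in on both.

```bash
cat > h.py <<'E'
import cv2,numpy as np
from cell import bot
def ray(cam,px,z):
    m=bot.camera_model(cam);K=np.array(m["intrinsics"]);T=np.array(m["extrinsics"]);R,t=T[:3,:3],T[:3,3]
    d=R.T@np.linalg.inv(K)@np.array([px[0],px[1],1.]);c=-R.T@t
    return c+d*(z-c[2])/d[2]
def proj(cam,P):
    m=bot.camera_model(cam);K=np.array(m["intrinsics"]);T=np.array(m["extrinsics"])
    p=K@(T[:3,:3]@np.asarray(P,float)+T[:3,3]);return p[:2]/p[2]
def red(im):
    h=cv2.cvtColor(im,cv2.COLOR_RGB2HSV)
    return (((h[...,0]<6)|(h[...,0]>174))&(h[...,1]>150)&(h[...,2]>70))
E
python3 - <<'E'
from h import *
t=cv2.imread("pics/top0.png");s=cv2.imread("pics/scene0.png")
a=cv2.resize(t[215:275,190:380],None,fx=4,fy=4,interpolation=cv2.INTER_CUBIC)
b=cv2.resize(t[280:320,440:490],None,fx=6,fy=6,interpolation=cv2.INTER_CUBIC)
c=cv2.resize(s[205:265,405:495],None,fx=5,fy=5,interpolation=cv2.INTER_CUBIC)
o=np.zeros((550,800,3),np.uint8);o[:240,:760]=a;o[245:485,:300]=b;o[245:545,310:760]=c
cv2.imwrite("pics/z1.png",o)
cv2.imwrite("pics/z2.png",cv2.resize(s[220:320,188:368],None,fx=4.4,fy=4.4,interpolation=cv2.INTER_CUBIC))
E
```

```text
(no output)
```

View pics/z1.png

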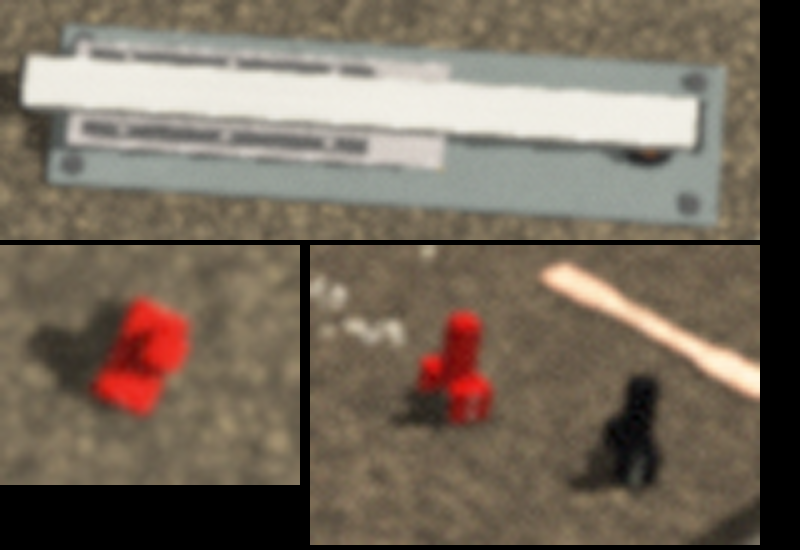

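View pics/z2.png

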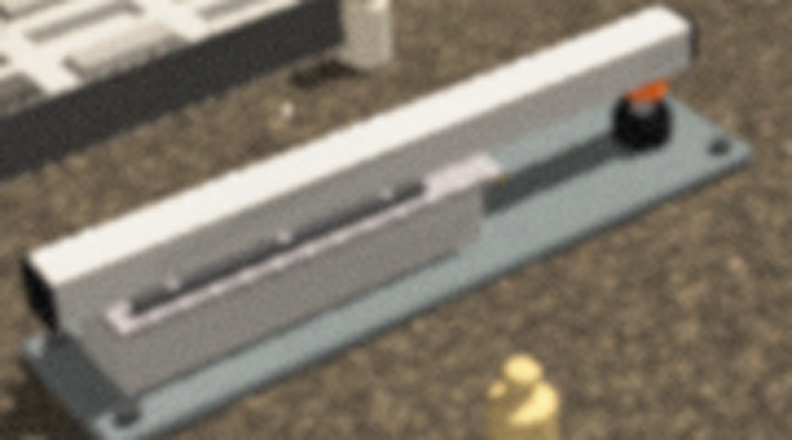

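The top crop shows the plate corners, the edge at around (447,65)-(443,168), and the bar's corners. The saddle's long axis is oblique. Next I'll fit the poses by reprojection.

```bash
cat >> h.py <<'E'
from scipy.optimize import least_squares,minimize
def box(x0,x1,y0,y1,z0,z1): return np.array([[x,y,z] for x in(x0,x1) for y in(y0,y1) for z in(z0,z1)],float)
def place(P,p,z=0):
    c,s=np.cos(p[2]),np.sin(p[2]);return P@np.array([[c,-s,0],[s,c,0],[0,0,1]]).T+[p[0],p[1],z]
RID=[box(-18.5,18.5,-10,10,0,17),box(-7,7,-7,7,17,47)]
RIDL=[box(-18.5,-14.5,-10,10,0,12),box(14.5,18.5,-10,10,0,12),box(-18.5,18.5,-10,10,12,17),RID[1]]
def fit_rider(ims,p0,z=0,parts=RIDL,U=8):
    obs=[]
    for cam,im in ims.items():
        c=proj(cam,[p0[0],p0[1],z+20]);x0,y0=(c-28).astype(int);m=red(im)[y0:y0+56,x0:x0+56].astype(np.uint8)
        obs.append((cam,np.array([x0,y0]),m))
    def f(p):
        e=0
        for cam,o,m in obs:
            r=np.zeros((56*U,56*U),np.float32)
            for b in parts:
                q=np.array([proj(cam,v) for v in place(b,p,z)])
                cv2.fillConvexPoly(r,cv2.convexHull((((q-o)+.5)*U).astype(np.int32)),1)
            e+=np.abs(cv2.resize(r,(56,56),interpolation=cv2.INTER_AREA)-m).sum()
        return e
    best=min((minimize(f,[p0[0]+dx,p0[1],a],method="Nelder-Mead",options=dict(initial_simplex=np.array([[p0[0],p0[1],a],[p0[0]+6,p0[1],a],[p0[0],p0[1]+6,a],[p0[0],p0[1],a+.3]]),maxfev=200)) for dx in(0,) for a in (p0[2] if len(p0)>2 and np.ndim(p0[2]) else [p0[2]])),key=lambda r:r.fun)
    return best.x,best.fun,[int(m.sum()) for _,_,m in obs]
E
python3 - <<'E'
from h import *
T=lambda x,y:("top",np.array([x,y])/4+[190,215]-.375)
S=lambda x,y:("scene",np.array([x,y])/4.4+[188,220]-.386)
# rig params x,y,yaw,plateoffset(center)
rig=[(T(65,25),(45,'+',10)),(T(48,184),(-45,'+',10)),(T(726,67),(45,'-',10)),(T(716,224),(-45,'-',10)),
(T(450,65),(28,0,50)),(T(443,168),(-28,0,50)),(T(65,145),(-28,200,50)),(S(503,168),(-28,0,50)),(S(115,333),(-28,200,50)),(S(752,153),(-45,'-',10))]
def fr(p):
    r=[]
    for (cam,px),(x,y,z) in rig:
        if y=='+':y=p[3]+185
        if y=='-':y=p[3]-185
        r.append(proj(cam,place(np.array([[x,y,z]],float),p)[0])-px)
    return np.ravel(r)
s=least_squares(fr,[500,80,0,30]);print("rig",s.x);print(s.fun.reshape(-1,2).round(1).tolist())
bar=[(T(24,56),(12.5,180,75)),(T(22,106),(-12.5,180,75)),(T(699,97),(12.5,-180,75)),(T(695,149),(-12.5,-180,75)),(S(660,6),(12.5,-180,75)),(S(690,28),(-12.5,-180,75)),(S(30,260),(12.5,180,75)),(S(55,288),(-12.5,180,75))]
b=least_squares(lambda p:np.ravel([proj(c,place(np.array([v],float),p)[0])-px for (c,px),v in bar]),[500,80,0]);print("bar",b.x);print(b.fun.reshape(-1,2).round(1).tolist())
c,sn=np.cos(s.x[2]),np.sin(s.x[2]);d=b.x[:2]-s.x[:2];print("bar mid in rig",c*d[0]+sn*d[1],-sn*d[0]+c*d[1])
print("bar_left",place(np.array([[0,180,62.5]]),b.x))
ims={k:cv2.imread(f"pics/{k}0.png")[:,:,::-1].copy() for k in("top","scene")}
g=ray("top",(464,299),20);print(g)
for k in (None,"top","scene"):
    I=ims if k is None else {k:ims[k]}
    print(fit_rider(I,[g[0],g[1],[-1.2,-.6,0,.6,1.2]]))
for q,px,z in(("vial",(331,170),55),("weight",(259,312),20),("cab",(150,160),60)):print(q,ray("top",px,z).round())
E
```

```text
rig [ 5.44874461e+02  9.87328829e+01 -5.21201809e-02  3.37984648e+01]
[[-0.9, -0.8], [-0.8, -0.5], [0.0, -0.8], [0.4, 0.4], [-0.6, -0.5], [-0.8, -0.3], [0.0, -0.6], [0.3, 0.9], [1.8, 0.8], [1.5, -0.7]]
bar [ 5.47705233e+02  1.41067806e+02 -4.48105223e-02]
[[-1.2, 0.4], [-1.9, -0.4], [1.8, -0.2], [2.3, -1.3], [1.5, -0.1], [2.0, -1.0], [-1.5, 1.0], [-1.2, 0.9]]
bar mid in rig 0.6214227180320528 42.42490829454017
bar_left [[555.76842749 320.88711807  62.5       ]]
[ 433.15499374 -252.84404515   20.        ]Traceback (most recent call last):
  File "<stdin>", line 23, in <module>
  File "h.py", line 33, in fit_rider
    best=min((minimize(f,[p0[0]+dx,p0[1],a],method="Nelder-Mead",options=dict(initial_simplex=np.array([[p0[0],p0[1],a],[p0[0]+6,p0[1],a],[p0[0],p0[1]+6,a],[p0[0],p0[1],a+.3]]),maxfev=200)) for dx in(0,) for a in (p0[2] if len(p0)>2 and np.ndim(p0[2]) else [p0[2]])),key=lambda r:r.fun)
  File "h.py", line 33, in <genexpr>
    best=min((minimize(f,[p0[0]+dx,p0[1],a],method="Nelder-Mead",options=dict(initial_simplex=np.array([[p0[0],p0[1],a],[p0[0]+6,p0[1],a],[p0[0],p0[1]+6,a],[p0[0],p0[1],a+.3]]),maxfev=200)) for dx in(0,) for a in (p0[2] if len(p0)>2 and np.ndim(p0[2]) else [p0[2]])),key=lambda r:r.fun)
              ~~~~~~~~^^^^^^^^^^^^^^^^^^^^^^^^^^^^^^^^^^^^^^^^^^^^^^^^^^^^^^^^^^^^^^^^^^^^^^^^^^^^^^^^^^^^^^^^^^^^^^^^^^^^^^^^^^^^^^^^^^^^^^^^^^^^^^^^^^^^^^^^^^^^^^^^^^^^^^^^^^^^^^^^^^^^^^^
    res = _minimize_neldermead(fun, x0, args, callback, bounds=bounds,
                               **options)
    fxr = func(xr)
    fx = function(np.copy(x), *(wrapper_args + args))
  File "h.py", line 29, in f
    q=np.array([proj(cam,v) for v in place(b,p,z)])
                ~~~~^^^^^^^
  File "h.py", line 8, in proj
    m=bot.camera_model(cam);K=np.array(m["intrinsics"]);T=np.array(m["extrinsics"])
ValueError: time passes only in moves, steps and waits
```

```bash
python3 - <<'E'
s=open('h.py').read()
s=s.replace('def ray','MC={c:bot.camera_model(c) for c in("top","scene")}\ndef ray',1).replace('m=bot.camera_model(cam)','m=MC[cam]')
open('h.py','w').write(s)
E
python3 - <<'E'
from h import *
ims={k:cv2.imread(f"pics/{k}0.png")[:,:,::-1].copy() for k in("top","scene")}
g=ray("top",(464,299),20)
for k in (None,"top","scene"):
    I=ims if k is None else {k:ims[k]}
    print(fit_rider(I,[g[0],g[1],[-1.2,-.6,0,.6,1.2]]))
for q,px,z in(("vial",(331,170),55),("weight",(259,312),20),("cab",(150,160),60)):print(q,ray("top",px,z).round())
E
```

```text
(array([ 436.49716831, -252.52732505,   -0.45707356]), np.float64(57.5), [197, 193])
(array([ 4.35943893e+02, -2.52148440e+02, -4.22554874e-01]), np.float64(19.140625), [197])
(array([ 438.35919003, -255.44488087,   -0.49701857]), np.float64(26.109375), [193])
vial [706.  36.  55.]
weight [399. 186.  20.]
cab [722. 429.  60.]
```

```bash
cat >> h.py <<'E'
from scipy.spatial.transform import Rotation as R3
def to(P,yaw=None):
    s=bot.observe();R=R3.from_quat(s["orientation"]);d=R.inv().apply(np.asarray(P)-s["tcp_pos"])
    x=R.as_matrix()[:,0];a=np.arctan2(x[1],x[0])
    print("t",round(s["time_s"],2),"tcp",s["tcp_pos"].round(1),"delta cm (tool)",(d/10).round(2),"yaw",round(a,3),"turn tool z",None if yaw is None else round(-(yaw-a),3),"F",s["contact_force"].round(1),"w",round(s["width"],3),round(s["gripper_force"],1), "z_tool",R.as_matrix()[:,2].round(3))
E
python3 -c "
from h import *
to([500,-100,226],-.052)"
```

```text
t 1.1 tcp [ 145.6 -633.5  226.7] delta cm (tool) [ 46.49 -44.06   0.08] yaw 0.226 turn tool z 0.278 F [ 0.2  0.7 -0.8] w 1.004 0.0 z_tool [ 0.  0. -1.]
```

{"op": "play_rows", "data": {"increments": [[0, 0, 0, 0, 0, 0.14], [0, 0, 0, 0, 0, 0.14], [2.5, -4.2, 0, 0, 0, 0], [2.5, -4.2, 0, 0, 0, 0], [2.5, -4.2, 0, 0, 0, 0], [2.5, -4.2, 0, 0, 0, 0], [2.5, -4.2, 0, 0, 0, 0], [2.5, -4.2, 0, 0, 0, 0], [2.5, -4.2, 0, 0, 0, 0], [2.5, -4.2, 0, 0, 0, 0]], "hand": 1, "squeeze": 10}}

```text
time_s: 2.1
tcp_pos: [364.3, -307.2, 227.1]
orientation: [1.0, -0.027, 0.0, 0.001]
contact_force: [0.6, -0.8, 1.3]
width: 0.179
gripper_force: 0.0
```

{"op": "play_rows", "data": {"increments": [[2.4, -4.2, 0, 0, 0, 0], [2.4, -4.2, 0, 0, 0, 0], [2.4, -4.2, 0, 0, 0, 0], [2.4, -4.2, 0, 0, 0, 0], [2.4, -4.2, 0, 0, 0, 0], [0, -4.8, 0, 0, 0, 0], [0, -4.8, 0, 0, 0, 0], [0, -4.8, 0, 0, 0, 0], [0, -4.8, 0, 0, 0, 0], [0, 0, 0, 0, 0, 0]]}}

```text
time_s: 3.1
tcp_pos: [504.5, 95.1, 227.8]
orientation: [1.0, -0.021, 0.001, -0.002]
contact_force: [-0.6, 0.6, -0.1]
width: 0.008
gripper_force: 0.0
```

```bash
python3 -c "
from h import *
to([556,355,100],-.052)"
```

```text
t 3.1 tcp [504.5  95.1 227.8] delta cm (tool) [  4.01 -26.13  12.91] yaw -0.042 turn tool z 0.01 F [-0.6  0.6 -0.1] w 0.008 0.0 z_tool [ 0.002  0.005 -1.   ]
```

{"op": "play_rows", "data": {"increments": [[0.7, -4.4, 0, 0, 0, 0.01], [0.7, -4.4, 0, 0, 0, 0], [0.7, -4.4, 0, 0, 0, 0], [0.7, -4.4, 0, 0, 0, 0], [0.7, -4.4, 0.5, 0, 0, 0], [0.5, -4.1, 2.5, 0, 0, 0], [0, 0, 4.5, 0, 0, 0], [0, 0, 4.5, 0, 0, 0], [0, 0, 4.5, 0, 0, 0], [0, 0, 0, 0, 0, 0]]}}

```text
time_s: 4.1
tcp_pos: [557.0, 340.1, 54.9]
orientation: [0.999, -0.032, -0.005, 0.004]
contact_force: [-1.0, -1.3, -0.8]
width: 0.003
gripper_force: 0.0
```

```bash
python3 -c "
from h import *
to([556,332,61],-.052)
ims={c:bot.read_camera(c) for c in('top','scene')}
t=ims['top'];s=ims['scene']
o=np.zeros((600,800,3),np.uint8)
o[:240,:760]=cv2.resize(t[215:275,170:360],None,fx=4,fy=4)
o[245:600,:640]=cv2.resize(s[210:281,180:308],None,fx=5,fy=5)
cv2.imwrite('pics/a.png',o[:,:,::-1])"
```

```text
t 4.1 tcp [557.  340.1  54.9] delta cm (tool) [-0.05  0.82 -0.6 ] yaw -0.064 turn tool z -0.012 F [-1.  -1.3 -0.8] w 0.003 0.0 z_tool [-0.01  -0.008 -1.   ]
```

View pics/a.png

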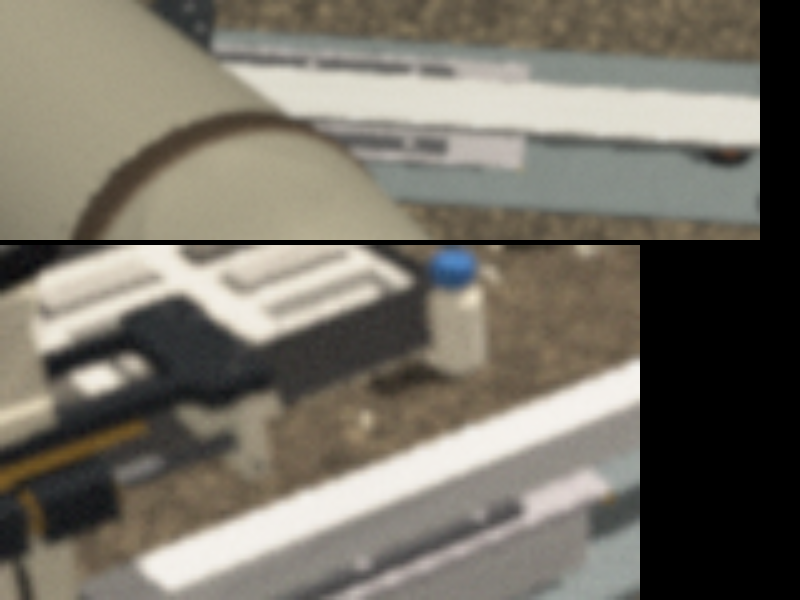

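{"op": "play_rows", "data": {"increments": [[0, 0, -0.3, 0.008, -0.01, -0.01], [0, 0, -0.3, 0, 0, 0], [0, 0.1, 0, 0, 0, 0], [0, 0.1, 0, 0, 0, 0], [0, 0.1, 0, 0, 0, 0], [0, 0.1, 0, 0, 0, 0], [0, 0.1, 0, 0, 0, 0], [0, 0.1, 0, 0, 0, 0], [0, 0.1, 0, 0, 0, 0], [0, 0.1, 0, 0, 0, 0]]}}

```text
time_s: 5.2
tcp_pos: [560.8, 336.0, 67.6]
orientation: [1.0, -0.027, -0.005, -0.004]
contact_force: [0.1, 0.2, 0.5]
width: 0.01
gripper_force: 0.0
```

```bash
cat >> h.py <<'E'
def barstate(n=1):
    # bar's bright pixels right end (top) and in scene: top-face right-end corner; compare with model
    t=bot.read_camera("top");s=bot.read_camera("scene");out=[]
    g=cv2.cvtColor(t,cv2.COLOR_RGB2GRAY).astype(float)
    # sample along bar axis at rig line x~0,z=75: brightness profile
    prof=lambda cam,img,P:cv2.remap(cv2.cvtColor(img,cv2.COLOR_RGB2GRAY).astype(np.float32),*[np.array([[proj(cam,p)[k] for p in P]],np.float32) for k in(0,1)],cv2.INTER_LINEAR)[0]
    c,sn=np.cos(-.052),np.sin(-.052)
    W=lambda x,y,z:[545.5+c*x-sn*y,98.7+sn*x+c*y,z]
    ys=np.arange(-100,-260,-.5);p=np.mean([prof("top",t,[W(x,y,75) for y in ys]) for x in(-5,0,5)],0)
    d=np.diff(cv2.GaussianBlur(p[None],(9,1),2)[0]);out.append(("right end top-cam y",ys[d.argmin()]))
    # height profile in scene cam: vertical scan at rig y=-120 : bright top face extents
    for y in(-120,-60,60,100):
        zs=np.arange(50,110,.25);p=prof("scene",s,[W(0,y,z) for z in zs]);d=np.diff(cv2.GaussianBlur(p[None],(13,1),3)[0])
        out.append((y,"z lo/hi",round(zs[d.argmax()],1),round(zs[d.argmin()],1)))
    cv2.imwrite("pics/last_s.png",s[:,:,::-1]);cv2.imwrite("pics/last_t.png",t[:,:,::-1])
    print(out)
E
python3 -c "
from h import *
to([556,332,61],-.052);barstate()"
```

```text
t 5.2 tcp [560.8 336.   67.6] delta cm (tool) [-0.45  0.43  0.66] yaw -0.054 turn tool z -0.002 F [0.1 0.2 0.5] w 0.01 0.0 z_tool [-0.01   0.008 -1.   ]
[('right end top-cam y', np.float64(-132.5)), (-120, 'z lo/hi', np.float64(66.8), np.float64(85.2)), (-60, 'z lo/hi', np.float64(66.0), np.float64(88.0)), (60, 'z lo/hi', np.float64(67.5), np.float64(87.2)), (100, 'z lo/hi', np.float64(67.2), np.float64(87.0))]
```

{"op": "play_rows", "data": {"increments": [[-0.2, 0, 0.3, 0, 0, 0], [-0.2, 0, 0.3, 0, 0, 0], [0, 0.1, 0, 0, 0, 0], [0, 0.1, 0, 0, 0, 0], [0, 0.1, 0, 0, 0, 0], [0, 0.1, 0, 0, 0, 0], [0, 0.1, 0, 0, 0, 0], [0, 0.1, 0, 0, 0, 0], [0, 0.1, 0, 0, 0, 0], [0, 0.1, 0, 0, 0, 0]]}}

```text
time_s: 6.3
tcp_pos: [556.2, 332.4, 63.0]
orientation: [1.0, -0.026, -0.004, -0.007]
contact_force: [-0.1, 6.7, 5.4]
width: 0.006
gripper_force: 3.7
```

```bash
python3 -c "
from h import *
to([556,332,61],-.052);barstate()"
```

```text
t 6.3 tcp [556.2 332.4  63. ] delta cm (tool) [-0.02  0.04  0.2 ] yaw -0.052 turn tool z 0.0 F [-0.1  6.7  5.4] w 0.006 3.7 z_tool [-0.008  0.014 -1.   ]
[('right end top-cam y', np.float64(-137.5)), (-120, 'z lo/hi', np.float64(66.8), np.float64(87.8)), (-60, 'z lo/hi', np.float64(66.2), np.float64(88.0)), (60, 'z lo/hi', np.float64(65.8), np.float64(87.2)), (100, 'z lo/hi', np.float64(66.0), np.float64(87.0))]
```

{"op": "play_rows", "data": {"increments": [[0, 0.17, 0, 0, 0, 0], [0, 0.17, 0, 0, 0, 0], [0, 0.17, 0, 0, 0, 0], [0, 0.17, 0, 0, 0, 0], [0, 0.17, 0, 0, 0, 0], [0, 0.17, 0, 0, 0, 0], [0, 0, 0, 0, 0, 0], [0, -0.2, 0, 0, 0, 0], [0, -0.3, 0, 0, 0, 0], [0, 0, 0, 0, 0, 0]]}}

```text
time_s: 7.4
tcp_pos: [555.5, 323.2, 61.2]
orientation: [1.0, -0.027, -0.005, -0.004]
contact_force: [1.1, 1.7, 2.2]
width: 0.005
gripper_force: 1.5
```

```bash
python3 -c "
from h import *
to([556,332,61],-.052);barstate()"
```

```text
t 7.4 tcp [555.5 323.2  61.2] delta cm (tool) [ 0.01 -0.88  0.03] yaw -0.054 turn tool z -0.002 F [1.1 1.7 2.2] w 0.005 1.5 z_tool [-0.01   0.008 -1.   ]
[('right end top-cam y', np.float64(-148.5)), (-120, 'z lo/hi', np.float64(67.0), np.float64(88.0)), (-60, 'z lo/hi', np.float64(66.0), np.float64(88.2)), (60, 'z lo/hi', np.float64(67.5), np.float64(87.2)), (100, 'z lo/hi', np.float64(66.8), np.float64(87.8))]
```

{"op": "play_rows", "data": {"increments": [[0, 0.2, 0, 0, 0, 0], [0, 0.2, 0, 0, 0, 0], [0, 0.2, 0, 0, 0, 0], [0, 0.2, 0, 0, 0, 0], [0, 0.1, 0, 0, 0, 0], [0, 0, 0, 0, 0, 0], [0, -0.4, 0, 0, 0, 0], [0, -0.4, 0, 0, 0, 0], [0, 0, 0, 0, 0, 0], [0, 0, 0, 0, 0, 0]]}}

```text
time_s: 8.5
tcp_pos: [555.9, 321.7, 61.3]
orientation: [1.0, -0.027, -0.005, -0.004]
contact_force: [0.8, 0.3, 0.2]
width: 0.003
gripper_force: 0.0
```

```bash
python3 -c "
from h import *
to([556,332,61],-.052);barstate()"
```

```text
t 8.5 tcp [555.9 321.7  61.3] delta cm (tool) [-0.04 -1.03  0.04] yaw -0.054 turn tool z -0.002 F [0.8 0.3 0.2] w 0.003 0.0 z_tool [-0.01   0.007 -1.   ]
[('right end top-cam y', np.float64(-157.5)), (-120, 'z lo/hi', np.float64(66.8), np.float64(87.5)), (-60, 'z lo/hi', np.float64(66.0), np.float64(88.2)), (60, 'z lo/hi', np.float64(67.5), np.float64(87.2)), (100, 'z lo/hi', np.float64(67.2), np.float64(86.8))]
```

{"op": "play_rows", "data": {"increments": [[0, 0.3, 0, 0, 0, 0], [0, 0.3, 0, 0, 0, 0], [0, 0.2, 0, 0, 0, 0], [0, 0.15, 0, 0, 0, 0], [0, 0.15, 0, 0, 0, 0], [0, 0, 0, 0, 0, 0], [0, -0.4, 0, 0, 0, 0], [0, -0.4, 0, 0, 0, 0], [0, 0, 0, 0, 0, 0], [0, 0, 0, 0, 0, 0]]}}

```text
time_s: 9.6
tcp_pos: [555.8, 318.7, 61.3]
orientation: [1.0, -0.027, -0.005, -0.004]
contact_force: [0.0, 1.0, -0.5]
width: 0.007
gripper_force: 0.0
```

```bash
python3 -c "
from h import *
to([556,332,61],-.052);barstate()"
```

```text
t 9.6 tcp [555.8 318.7  61.3] delta cm (tool) [-0.05 -1.33  0.04] yaw -0.054 turn tool z -0.002 F [ 0.   1.  -0.5] w 0.007 0.0 z_tool [-0.01   0.008 -1.   ]
[('right end top-cam y', np.float64(-159.0)), (-120, 'z lo/hi', np.float64(66.5), np.float64(87.5)), (-60, 'z lo/hi', np.float64(66.0), np.float64(88.0)), (60, 'z lo/hi', np.float64(67.5), np.float64(87.5)), (100, 'z lo/hi', np.float64(67.2), np.float64(88.2))]
```

{"op": "play_rows", "data": {"increments": [[0, 0.3, 0, 0, 0, 0], [0, 0.3, 0, 0, 0, 0], [0, 0.2, 0, 0, 0, 0], [0, 0.15, 0, 0, 0, 0], [0, 0.2, 0, 0, 0, 0], [0, 0, 0, 0, 0, 0], [0, -0.4, 0, 0, 0, 0], [0, -0.4, 0, 0, 0, 0], [0, 0, 0, 0, 0, 0], [0, 0, 0, 0, 0, 0]]}}

```text
time_s: 10.7
tcp_pos: [555.5, 315.2, 61.1]
orientation: [1.0, -0.027, -0.005, -0.004]
contact_force: [0.2, 0.3, 0.6]
width: 0.007
gripper_force: 0.0
```

```bash
python3 -c "
from h import *
to([556,332,61],-.052);barstate()"
```

```text
t 10.7 tcp [555.5 315.2  61.1] delta cm (tool) [-0.04 -1.68  0.03] yaw -0.054 turn tool z -0.002 F [0.2 0.3 0.6] w 0.007 0.0 z_tool [-0.01   0.007 -1.   ]
[('right end top-cam y', np.float64(-163.5)), (-120, 'z lo/hi', np.float64(61.8), np.float64(82.2)), (-60, 'z lo/hi', np.float64(63.5), np.float64(83.8)), (60, 'z lo/hi', np.float64(70.0), np.float64(89.5)), (100, 'z lo/hi', np.float64(72.0), np.float64(91.2))]
```

Tipped: the tilt is about 0.045 rad and the button is barely pressed. Next I retreat and go to the saddle.

{"op": "play_rows", "data": {"increments": [[0, -1.5, 0, 0, 0, 0], [0, -1.5, 0, 0, 0, 0], [0, 0, -4, 0, 0, 0], [0, 0, -4.5, 0, 0, 0], [0, 0, -4.5, 0, 0, 0], [-0.8, 4.6, -1, 0, 0, 0], [-0.8, 4.6, 0, 0, 0, 0], [-0.8, 4.6, 0, 0, 0, 0], [-0.8, 4.6, 0, 0, 0, 0], [-0.8, 4.6, 0, 0, 0, 0]], "hand": 0.4}}

```text
time_s: 11.8
tcp_pos: [506.1, 117.2, 200.9]
orientation: [1.0, -0.026, -0.004, -0.005]
contact_force: [-0.1, -0.2, 0.5]
width: 0.6
gripper_force: 0.0
```

{"op": "play_rows", "data": {"increments": [[-0.6, 4.7, 0, 0, 0, 0], [-0.6, 4.7, 0, 0, 0, 0], [-0.6, 4.7, 0, 0, 0, 0], [-0.6, 4.7, 0, 0, 0, 0], [-0.6, 4.7, 0, 0, 0, 0], [-0.6, 4.7, 0, 0, 0, 0], [0, 0, 0, 0, 0, 0.13], [0, 0, 0, 0, 0, 0.14], [0, 0, 0, 0, 0, 0.13], [0, 0, 0, 0, 0, 0]]}}

```text
time_s: 12.8
tcp_pos: [456.3, -161.6, 198.9]
orientation: [0.974, -0.225, -0.005, -0.003]
contact_force: [-0.4, 0.6, 0.4]
width: 0.605
gripper_force: 0.0
```

```bash
python3 -c "
from h import *
to([436.5,-252.5,70],-.457);barstate()"
```

```text
t 12.8 tcp [ 456.3 -161.6  198.9] delta cm (tool) [ 2.34  9.1  12.82] yaw -0.453 turn tool z 0.004 F [-0.4  0.6  0.4] w 0.605 0.0 z_tool [-0.008  0.009 -1.   ]
[('right end top-cam y', np.float64(-163.5)), (-120, 'z lo/hi', np.float64(59.5), np.float64(80.2)), (-60, 'z lo/hi', np.float64(73.2), np.float64(83.8)), (60, 'z lo/hi', np.float64(77.2), np.float64(90.0)), (100, 'z lo/hi', np.float64(84.2), np.float64(91.5))]
```

{"op": "play_rows", "data": {"increments": [[0.8, 3, 1, -0.005, 0.011, 0.004], [0.8, 3, 2, 0, 0, 0], [0.7, 3.1, 3.5, 0, 0, 0], [0, 0, 3.5, 0, 0, 0], [0, 0, 2.8, 0, 0, 0], [0, 0, 0, 0, 0, 0], [0, 0, 0, 0, 0, 0], [0, 0, 0, 0, 0, 0], [0, 0, 0, 0, 0, 0], [0, 0, 0, 0, 0, 0]]}}

```text
time_s: 13.9
tcp_pos: [436.2, -254.9, 71.7]
orientation: [0.974, -0.227, 0.0, 0.001]
contact_force: [0.2, 0.0, -0.2]
width: 0.598
gripper_force: 0.0
```

```bash
python3 -c "
from h import *
to([436.5,-252.5,20],-.457)
ims={c:bot.read_camera(c) for c in('top','scene')}
o=np.zeros((490,800,3),np.uint8)
for i,(c,im) in enumerate(ims.items()):
    x,y=proj(c,[436,-252,40]).astype(int); o[:480,400*i:400*i+400]=cv2.resize(im[y-36:y+36,x-30:x+30],(400,480))
    print(c,x-30,y-36,[proj(c,[436.5,-252.5,z]) for z in (17,47)],[proj(c,[*bot.observe()['tcp_pos'][:2],z]) for z in (47,70)])
cv2.imwrite('pics/b.png',o[:,:,::-1])"
```

```text
t 13.9 tcp [ 436.2 -254.9   71.7] delta cm (tool) [-0.09 -0.24  5.16] yaw -0.458 turn tool z -0.001 F [ 0.2  0.  -0.2] w 0.598 0.0 z_tool [ 0.    -0.002 -1.   ]
top 435 261 [array([463.44785479, 297.52459426]), array([467.02454803, 296.60691844])] [array([468.12681145, 296.97093575]), array([471.02476818, 296.2409549 ])]
scene 405 186 [array([433.98330074, 230.62687285]), array([435.6333784 , 219.85736114])] [array([436.45109356, 219.66422029]), array([437.7576394 , 211.19531838])]
```

View pics/b.png

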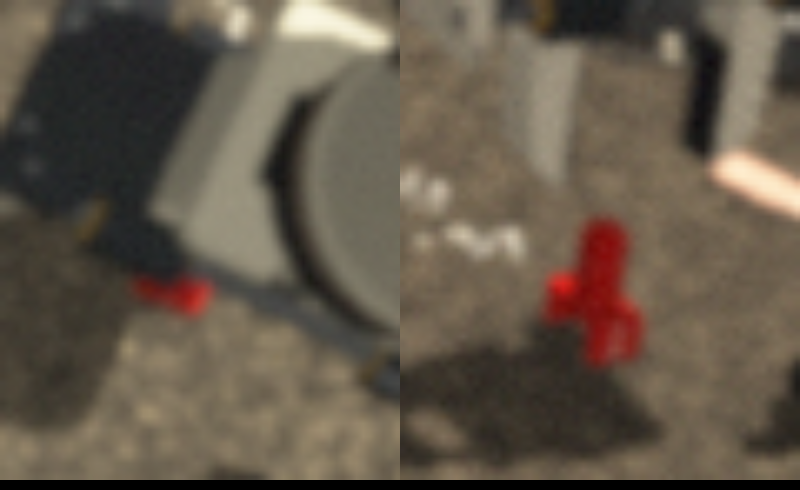

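The scene picture shows the fingers straddling the red post at crop (600,230). I go down and grip.

{"op": "play_rows", "data": {"increments": [[-0.1, -0.2, 1.2, 0, 0, 0], [0, 0, 1.5, 0, 0, 0], [0, 0, 1.5, 0, 0, 0], [0, 0, 0.9, 0, 0, 0], [0, 0, 0, 0, 0, 0], [0, 0, 0, 0, 0, 0], [0, 0, 0, 0, 0, 0], [0, 0, 0, 0, 0, 0], [0, 0, 0, 0, 0, 0], [0, 0, 0, 0, 0, 0]]}}

```text
time_s: 15.0
tcp_pos: [435.3, -252.5, 19.6]
orientation: [0.974, -0.227, -0.0, 0.001]
contact_force: [0.1, 0.3, -0.5]
width: 0.596
gripper_force: 0.0
```

{"op": "play_rows", "data": {"increments": [[0, 0, 0, 0, 0, 0], [0, 0, 0, 0, 0, 0], [0, 0, 0, 0, 0, 0], [0, 0, 0, 0, 0, 0], [0, 0, 0, 0, 0, 0], [0, 0, 0, 0, 0, 0], [0, 0, 0, 0, 0, 0], [0, 0, 0, 0, 0, 0], [0, 0, 0, 0, 0, 0], [0, 0, 0, 0, 0, 0]], "hand": 1, "squeeze": 10}}

```text
time_s: 16.0
tcp_pos: [435.1, -252.3, 19.3]
orientation: [0.974, -0.227, -0.001, 0.001]
contact_force: [-0.1, 0.1, 0.1]
width: 0.152
gripper_force: 10.0
```

```bash
python3 -c "
from h import *
to([436.5,-252.5,200],-.052)
s=bot.read_camera('scene')
print(fit_rider({'scene':s},[436.5,-252.5,-.457],parts=RIDL[:3]))"
```

```text
t 16.0 tcp [ 435.1 -252.3   19.3] delta cm (tool) [  0.11  -0.02 -18.07] yaw -0.458 turn tool z -0.406 F [-0.1  0.1  0.1] w 0.152 10.0 z_tool [-0.002 -0.001 -1.   ]
(array([ 435.33980967, -254.6605208 ,   -0.59283342]), np.float64(73.671875), [137])
```

{"op": "play_rows", "data": {"increments": [[0, 0, -2, 0, 0, 0], [0, 0, -4, 0, 0, 0], [0, 0, -4, 0, 0, -0.13], [0, 0, -2, 0, 0, -0.14], [0, 0, 0, 0, 0, -0.135], [0.9, -3.5, 0, 0, 0, 0], [1, -4, 0, 0, 0, 0], [1, -4, 0, 0, 0, 0], [1, -4, 0, 0, 0, 0], [1, -4, 0, 0, 0, 0]]}}

```text
time_s: 17.05
tcp_pos: [494.8, -58.7, 139.1]
orientation: [1.0, -0.027, -0.001, 0.001]
contact_force: [0.4, 0.2, -0.1]
width: 0.153
gripper_force: 10.0
```

{"op": "play_rows", "data": {"increments": [[1, -4, 0, 0, 0, 0], [1, -4, 0, 0, 0, 0], [1, -4, 0, 0, 0, 0], [1, -3, 0, 0, 0, 0], [0.3, -1, 0, 0, 0, 0], [0, 0, -0.2, 0, 0, 0], [0, 0, 0, 0, 0, 0], [0, 0, 0, 0, 0, 0], [0, 0, 0, 0, 0, 0], [0, 0, 0, 0, 0, 0]]}}

```text
time_s: 18.05
tcp_pos: [546.0, 96.0, 140.8]
orientation: [1.0, -0.028, -0.001, 0.001]
contact_force: [-0.8, -0.4, 1.5]
width: 0.149
gripper_force: 10.0
```

```bash
python3 -c "
from h import *
to([545.5,98.7,110],-.05)
ims={c:bot.read_camera(c) for c in('top','scene')}
o=np.zeros((600,800,3),np.uint8)
o[:200,:800]=cv2.resize(ims['top'][225:265,220:380],None,fx=5,fy=5,interpolation=cv2.INTER_CUBIC)
o[205:600,:780]=cv2.resize(ims['scene'][205:284,212:368],None,fx=5,fy=5,interpolation=cv2.INTER_CUBIC)
cv2.imwrite('pics/c.png',o[:,:,::-1])
import pickle;pickle.dump(ims,open('c.pkl','wb'))
"
```

```text
t 18.05 tcp [546.   96.  140.8] delta cm (tool) [-0.05 -0.27  3.08] yaw -0.055 turn tool z -0.005 F [-0.8 -0.4  1.5] w 0.149 10.0 z_tool [-0.002 -0.001 -1.   ]
```

View pics/c.png

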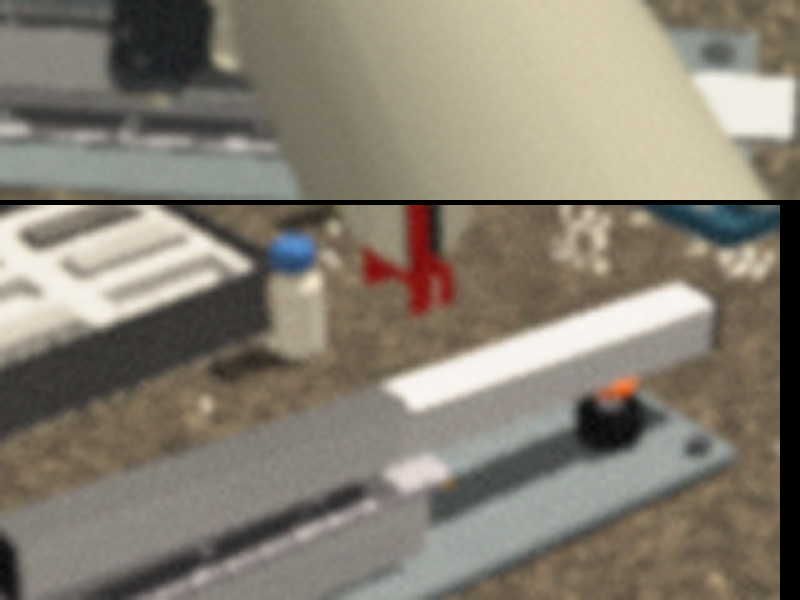

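```bash
cat > rel.py <<'E'
from h import *
def S(x,y): return np.array([x,y-205])/5+[212,205]-.4
yaw=-.052;c,sn=np.cos(yaw),np.sin(yaw);O=np.array([544.9,98.7])
def rig(P): d=P[:2]-O;return np.array([c*d[0]+sn*d[1],-sn*d[0]+c*d[1]])
def onbar(px):
    z=75.
    for _ in range(4): r=rig(ray("scene",px,z)[:]);z=75+.045*r[1]
    return r
def fitbase(s,tcp,dz=-19.3,yaw=-.055):
    z=tcp[2]+dz;p0=np.array([tcp[0],tcp[1]]);cc=proj("scene",[*p0,z+8]);o=(cc-24).astype(int);m=red(s)[o[1]:o[1]+48,o[0]:o[0]+48].astype(np.float32);U=8
    def rast(parts,p,zz=z):
        r=np.zeros((48*U,48*U),np.float32)
        for b in parts:
            q=np.array([proj("scene",v) for v in place(b,[*p,yaw],zz)]);cv2.fillConvexPoly(r,cv2.convexHull((((q-o)+.5)*U).astype(np.int32)),1)
        return cv2.resize(r,(48,48),interpolation=cv2.INTER_AREA)
    dc=rast([box(-9,9,-45,45,18,80)],p0)<.01
    f=lambda p:(np.abs(rast(RIDL[:3],p)-m)*dc).sum()
    r=minimize(f,p0,method="Nelder-Mead",options=dict(initial_simplex=[p0,p0+[6,0],p0+[0,6]]))
    return r.x,r.fun,(m*dc).sum()
E
python3 - <<'E'
from rel import *
import pickle
s=pickle.load(open('c.pkl','rb'))['scene'];tcp=np.array([546,96,140.8])
for n,q in(("near",[(413,410),(712,307),(560,358)]),("far",[(385,385),(683,283),(540,331)])): print(n,[onbar(S(*v)).round(1).tolist() for v in q])
print("edge corner near",rig(ray("scene",S(449,482),50)).round(1))
for yw in(-.055,-.1,0): print(yw,fitbase(s,tcp,yaw=yw))
r=fitbase(s,tcp)[0];print("rider rig",rig(np.r_[r,0]),"tcp rig",rig(tcp))
E
```

```text
near [[-8.9, 5.9], [-12.1, -159.7], [-9.5, -72.5]]
far [[15.1, 3.2], [13.7, -165.1], [15.1, -81.0]]
edge corner near [-30.8   4.3]
-0.055 (array([552.00585938,  92.65429688]), np.float64(18.859375), np.float32(61.0))
-0.1 (array([552.48092079,  91.95157242]), np.float64(20.203125), np.float32(62.0))
0 (array([552.53100586,  93.3112793 ]), np.float64(18.0625), np.float32(62.0))
rider rig [ 7.41048932 -5.66819299] tcp rig [ 1.23884987 -2.6391762 ]
```

The saddle hangs straight in the scene view at crop (430,280), and the bar is still tipped. I'll lower it close above the bar, where camera biases cancel, and compare.

{"op": "play_rows", "data": {"increments": [[-0.25, -0.27, 0.5, 0, 0, 0], [0, 0, 1, 0, 0, 0], [0, 0, 1, 0, 0, 0], [0, 0, 1, 0, 0, 0], [0, 0, 0.5, 0, 0, 0], [0, 0, 0, 0, 0, 0], [0, 0, 0, 0, 0, 0], [0, 0, 0, 0, 0, 0], [0, 0, 0, 0, 0, 0], [0, 0, 0, 0, 0, 0]]}}

```text
time_s: 19.15
tcp_pos: [543.9, 100.2, 101.2]
orientation: [1.0, -0.027, -0.001, 0.0]
contact_force: [0.4, 0.3, -0.7]
width: 0.151
gripper_force: 10.0
```

```bash
python3 - <<'E'
from rel import *
to([545.5,98.7,82],-.05)
tcp=bot.observe()["tcp_pos"]
ss=[bot.read_camera('scene') for _ in range(4)];s=np.mean(ss,0).astype(np.uint8)
r=fitbase(s,tcp);print(r,rig(np.r_[r[0],0]),rig(tcp))
x0,y0=240,200
o=cv2.resize(s[y0:y0+60,x0:x0+80],None,fx=10,fy=10,interpolation=cv2.INTER_CUBIC)
# overlay: bar top edges predicted (rig x centre 0) and leg corners for rider at tcp
cv2.imwrite('pics/d.png',o[:,:,::-1]);np.save('d.npy',s)
E
```

```text
t 19.15 tcp [543.9 100.2 101.2] delta cm (tool) [0.17 0.14 1.92] yaw -0.053 turn tool z -0.003 F [ 0.4  0.3 -0.7] w 0.151 10.0 z_tool [-0.001 -0.001 -1.   ]
(array([553.06749572,  97.34785118]), np.float64(15.78125), np.float32(51.0)) [ 8.22673581 -0.92580273] [-1.03770707  1.44443894]
```

View pics/d.png

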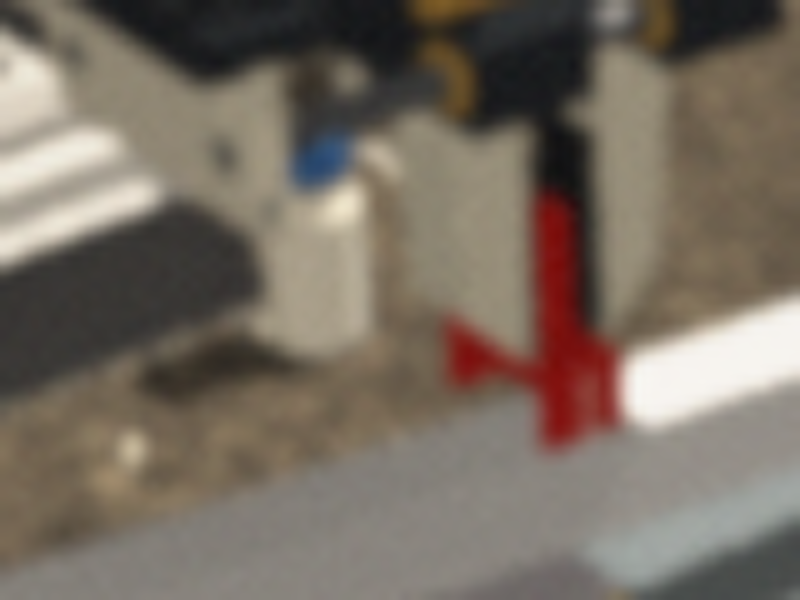

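```bash
python3 - <<'E'
from rel import *
D=lambda x,y:np.array([x,y])/10+[240,200]-.45
for z in(80,82):
  print(z,"frontL(-18.5,10)",rig(ray("scene",D(545,450),z)).round(1),"frontR(-18.5,-10)",rig(ray("scene",D(620,425),z)).round(1),"backL(16.5,10)",rig(ray("scene",D(465,387),z)).round(1))
print("near",[onbar(D(*v)).round(1).tolist() for v in((640,428),(800,380))],"far",[onbar(D(*v)).round(1).tolist() for v in((800,297),(530,393),(300,470),(0,570))])
# predicted pixel of seated-alignment: leg corners if rider centred on bar centre xb (scene-consistent)
E
```

```text
80 frontL(-18.5,10) [-11.7   8.1] frontR(-18.5,-10) [-13.4  -9.9] backL(16.5,10) [19.6  6.4]
82 frontL(-18.5,10) [-14.4  10. ] frontR(-18.5,-10) [-16.1  -8. ] backL(16.5,10) [16.8  8.2]
near [[-9.3, -18.1], [-12.6, -58.7]] far [[17.2, -82.5], [16.4, -8.0], [17.4, 49.6], [18.8, 119.2]]
```

{"op": "play_rows", "data": {"increments": [[0.08, 0.05, 0.2, 0, 0, 0], [0, 0, 0.2, 0, 0, 0], [0, 0, 0.2, 0, 0, 0], [0, 0, 0.2, 0, 0, 0], [0, 0, 0.15, 0, 0, 0], [0, 0, 0.1, 0, 0, 0], [0, 0, 0.05, 0, 0, 0], [0, 0, 0, 0, 0, 0], [0, 0, 0, 0, 0, 0], [0, 0, 0, 0, 0, 0]]}}

```text
time_s: 20.35
tcp_pos: [544.5, 99.7, 89.9]
orientation: [1.0, -0.027, -0.001, 0.0]
contact_force: [0.0, 0.1, 0.8]
width: 0.147
gripper_force: 10.0
```

```bash
python3 - <<'E'
from rel import *
to([545.5,98.7,82],-.05);print(rig(bot.observe()["tcp_pos"]))
barstate()
E
```

```text
t 20.35 tcp [544.5  99.7  89.9] delta cm (tool) [0.11 0.09 0.79] yaw -0.053 turn tool z -0.003 F [0.  0.1 0.8] w 0.147 10.0 z_tool [-0.002 -0.001 -1.   ]
[-0.46289352  0.9330938 ]
[('right end top-cam y', np.float64(-163.5)), (-120, 'z lo/hi', np.float64(59.8), np.float64(80.2)), (-60, 'z lo/hi', np.float64(63.5), np.float64(83.8)), (60, 'z lo/hi', np.float64(101.2), np.float64(106.0)), (100, 'z lo/hi', np.float64(100.2), np.float64(86.8))]
```

At 89.9 mm there is no force, so the legs are straddling the bar. I keep lowering.

{"op": "play_rows", "data": {"increments": [[0, 0.05, 0.15, 0, 0, 0], [0, 0, 0.15, 0, 0, 0], [0, 0, 0.15, 0, 0, 0], [0, 0, 0.1, 0, 0, 0], [0, 0, 0.1, 0, 0, 0], [0, 0, 0.05, 0, 0, 0], [0, 0, 0, 0, 0, 0], [0, 0, 0, 0, 0, 0], [0, 0, 0, 0, 0, 0], [0, 0, 0, 0, 0, 0]]}}

```text
time_s: 21.45
tcp_pos: [544.4, 99.1, 82.9]
orientation: [1.0, -0.027, -0.001, 0.0]
contact_force: [-0.2, -0.0, -0.3]
width: 0.151
gripper_force: 10.0
```

```bash
python3 - <<'E'
from rel import *
to([545.5,98.7,82],-.05);print(rig(bot.observe()["tcp_pos"]))
tcp=bot.observe()["tcp_pos"]
s=np.mean([bot.read_camera('scene') for _ in range(3)],0).astype(np.uint8)
x0,y0=240,205
cv2.imwrite('pics/e.png',cv2.resize(s[y0:y0+60,x0:x0+80],None,fx=10,fy=10,interpolation=cv2.INTER_CUBIC)[:,:,::-1])
E
```

```text
t 21.45 tcp [544.4  99.1  82.9] delta cm (tool) [0.11 0.04 0.09] yaw -0.053 turn tool z -0.003 F [-0.2 -0.  -0.3] w 0.151 10.0 z_tool [-0.002 -0.001 -1.   ]
[-0.52457349  0.39778023]
```

View pics/e.png

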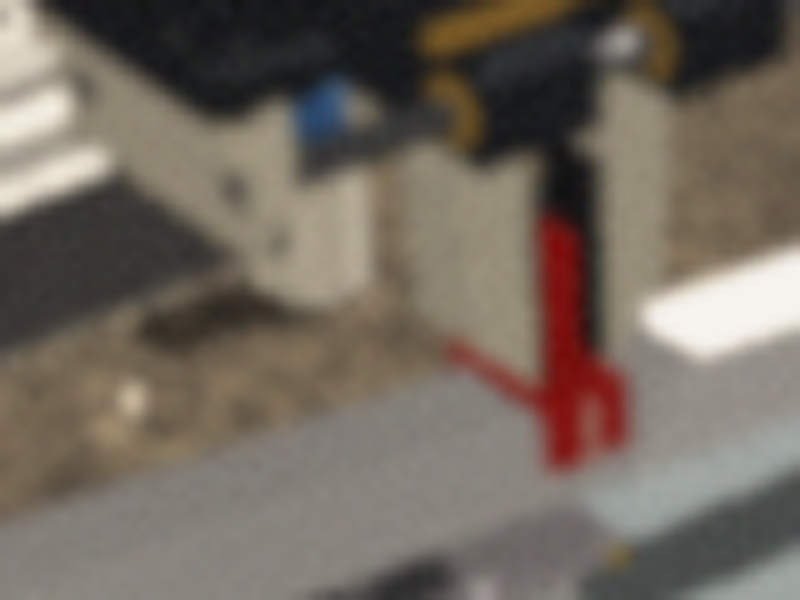

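The saddle is astride. Its white line is at crop (595,420) and the yellow edge mark at (620,557). I set it down the last millimetre, release and lift.

{"op": "play_rows", "data": {"increments": [[0, 0, 0.05, 0, 0, 0], [0, 0, 0.05, 0, 0, 0], [0, 0, 0, 0, 0, 0], [0, 0, 0, 0, 0, 0], [0, 0, 0, 0, 0, 0], [0, 0, 0, 0, 0, 0], [0, 0, 0, 0, 0, 0], [0, 0, 0, 0, 0, 0], [0, 0, 0, 0, 0, 0], [0, 0, 0, 0, 0, 0]]}}

```text
time_s: 22.6
tcp_pos: [544.6, 99.8, 82.4]
orientation: [1.0, -0.026, -0.001, 0.0]
contact_force: [-1.4, 1.3, 4.7]
width: 0.152
gripper_force: 10.0
```

{"op": "play_rows", "data": {"increments": [[0, 0, 0, 0, 0, 0], [0, 0, 0, 0, 0, 0], [0, 0, 0, 0, 0, 0], [0, 0, 0, 0, 0, 0], [0, 0, 0, 0, 0, 0], [0, 0, -0.5, 0, 0, 0], [0, 0, -1.5, 0, 0, 0], [0, 0, -3, 0, 0, 0], [0, 0, -4, 0, 0, 0], [0, 0, -4, 0, 0, 0]], "hand": 0.6}}

```text
time_s: 23.6
tcp_pos: [544.3, 99.5, 214.2]
orientation: [1.0, -0.026, -0.001, 0.0]
contact_force: [0.7, -0.2, -0.2]
width: 0.4
gripper_force: 0.0
```

{"op": "play_rows", "data": {"increments": [[-2, 4, -2, 0, 0, 0], [-2, 4, -2, 0, 0, 0], [-2, 4, 0, 0, 0, 0], [-2, 4, 0, 0, 0, 0], [-2, 4, 0, 0, 0, 0], [-2, 4, 0, 0, 0, 0], [0, 4, 0, 0, 0, 0], [0, 4, 0, 0, 0, 0], [0, 4, 0, 0, 0, 0], [0, 0, 0, 0, 0, 0]]}}

```text
time_s: 24.6
tcp_pos: [404.6, -259.7, 253.7]
orientation: [1.0, -0.031, -0.0, 0.002]
contact_force: [0.2, 0.7, 0.6]
width: 0.401
gripper_force: 0.0
```

```bash
python3 - <<'E'
from rel import *
barstate()
ims={c:np.mean([bot.read_camera(c) for _ in range(3)],0).astype(np.uint8) for c in('top','scene')}
print(bot.observe()["tcp_pos"])
o=np.zeros((600,800,3),np.uint8)
o[:240]=cv2.resize(ims['top'][225:273,230:390],None,fx=5,fy=5,interpolation=cv2.INTER_CUBIC)
o[245:600]=cv2.resize(ims['scene'][209:280,208:368],None,fx=5,fy=5,interpolation=cv2.INTER_CUBIC)
cv2.imwrite('pics/f.png',o[:,:,::-1])
for I in(ims,{'top':ims['top']},{'scene':ims['scene']}):
    r=fit_rider(I,[545,99,-.05],z=63);print(r,rig(r[0]))
E
```

```text
[('right end top-cam y', np.float64(-164.0)), (-120, 'z lo/hi', np.float64(59.5), np.float64(80.0)), (-60, 'z lo/hi', np.float64(63.5), np.float64(83.5)), (60, 'z lo/hi', np.float64(70.2), np.float64(89.8)), (100, 'z lo/hi', np.float64(72.2), np.float64(91.5))]
[ 406.03322687 -252.70111528  252.58098681]
(array([ 5.47078150e+02,  9.77532809e+01, -1.99676026e-01]), np.float64(143.03125), [140, 201]) [ 2.22441339 -0.83222668]
(array([ 5.44691833e+02,  9.89426257e+01, -2.44645130e-02]), np.float64(47.203125), [140]) [-0.22049619  0.23147798]
(array([ 5.50923006e+02,  9.39667022e+01, -3.47376387e-01]), np.float64(64.75), [201]) [ 6.26088499 -4.41384461]
```

View pics/f.png

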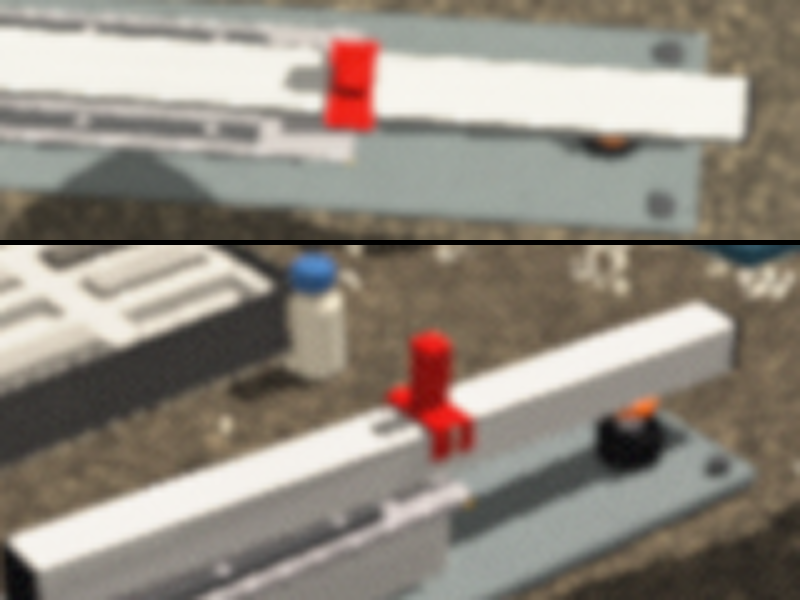

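```bash
python3 - <<'E'
from rel import *
Tp=lambda x,y:np.array([x,y])/5+[230,225]-.4
Sp=lambda x,y:np.array([x,y-245])/5+[208,209]-.4
print("edge near corner top",rig(ray("top",Tp(354,161),50)).round(1),"yellow z48 scene",[rig(ray("scene",Sp(470,500),z)).round(1).tolist() for z in(47,50)])
for p,n in(((326,128),"(-18.5,10)"),((375,130),"(-18.5,-10)"),((332,40),"(18.5,10)"),((380,40),"(18.5,-10)")): print(n,rig(ray("top",Tp(*p),80)).round(1))
for p,n in(((434,460),"(-18.5,10)"),((474,446),"(-18.5,-10)")): print("scene bottom",n,rig(ray("scene",Sp(*p),63)).round(1))
E
```

```text
edge near corner top [-29.   -1.8] yellow z48 scene [[-26.2, 0.4], [-29.9, 3.1]]
(-18.5,10) [-20.1   8.8]
(-18.5,-10) [-19.7 -11.5]
(18.5,10) [17.   9.1]
(18.5,-10) [ 18.2 -10.8]
scene bottom (-18.5,10) [-12.2   8.2]
scene bottom (-18.5,-10) [-13.8 -11.4]
```

```bash
python3 -c "
from cell import bot
print(bot.hand_in())"
```

```text
the job is handed in; nothing more can be done
None
```

I handed the job in at about 25 s of the 72 s limit. The bar is tipped just onto the button (tilt about 0.045 rad, button barely pressed), and the red saddle is let go astride it, about 1 mm from the edge in the top view. The scene view is less certain and could put it a few millimetres off. No verdict came back.

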